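# Stack the washer and bushing on the polishing spindle

## Robot

A 6-joint arm with a two-finger parallel gripper is mounted at the origin on the work surface. World frame = base frame: x ahead of the robot, y to its left, z up, the work surface at z = 0. Lengths are in m, angles in rad, forces in N, time in s.
With the tool pointing down it reaches from about 0.35 to 0.975 m from the base axis. Payload 7.1 kg.
Tool frame: the origin (TCP) lies midway between the tips of the shut fingers; the grasp point (between the pads) lies 19 mm behind it; z points along the fingers, x is the direction in which the jaws open and shut, and the axes are right-handed (so a half turn about z gives the same grasp; the last joint's range is limited). The gripper opens to 88 mm and grips with 3 to 60 N. Pads are 20 mm wide; open, the fingers measure 115 mm over their backs; the gripper's body (75 mm by 178 mm) begins 61 mm behind the grasp point.
Start: joints at [1.224, 0.423, 1.63, -0, 1.089, -0.019], TCP at [0.201, 0.592, 0.223] pointing down, gripper open.
Joint ranges: [-3, 3], [-0.9, 2.11], [0.09, 2.58], [-1.31, 4.45], [0.11, 2.69], [-2.54, 2.54]. Speed limits (rad/s): [2.39, 2.39, 3.01, 3.14, 3.14, 3.14].

## Interface

Orientations are given as a unit quaternion [w, x, y, z].
In Python, from station import move_pose, movel, movej, command_gripper, wait, inverse_kinematics, read_camera, camera_info, MotionError, job_done, get_time, get_joint_pos, get_qvel, get_effort, get_tcp_pos, get_ee_rot, get_ft_force, get_ft_torque, get_grip_width gives the robot as it stands. Calls block until the motion is done:
- move_pose(position, orientation): joint-space move of the TCP to a pose.
- movel(position, frame=None, v=0.15, until_force=None): straight line of the TCP; frame=None keeps the orientation; v is the mean speed in m/s. With until_force (N) it stops when the force on the tool has changed by that much, and returns True; else False.
- movej(angles): joint-space move.
- command_gripper(opening): opening from 0.0 (shut) to 1.0 (fully open); the grip force is fixed at half the most; returns when the fingers have stopped.
- wait(seconds).
- inverse_kinematics(position, orientation): joint angles nearest the present ones, or None.
- read_camera(name): name is "scene" or "top" or "wrist"; returns the picture (420x560x3 uint8, red, green, blue); there is no depth.
- camera_info(name): a dict with "intrinsics" (3x3 intrinsics, pixels), "dist" ([k1, k2, p1, p2, k3] as OpenCV has them; the pictures are not rectified), "T" (4x4, takes a point from camera to world coordinates); the wrist camera has in their place "tool_from_camera" (4x4, takes a point from camera to tool coordinates, whose origin is the TCP and whose axes are the tool frame's). Camera axes: x right, y up, looking along -z (the intrinsics and any distortion apply to the point x, -y, -z); pixel columns grow to the right and rows downward; lengths in m; the calibration is good to about 2 mm. A picture is of the moment at which its call begins: read the wrist's pose just before it. camera_info takes no time and is no camera call.
A pose or a line that the arm cannot do raises MotionError and nothing moves.
- job_done(): hands the job in, once; it reports no verdict.
Readings, each from a call of its own:
- get_time(): time.
- get_joint_pos(): joint angles.
- get_qvel(): joint speeds.
- get_effort(): joint torques, N m.
- get_tcp_pos(): TCP position.
- get_ee_rot(): TCP orientation.
- get_ft_force(): force on the tool from outside, world axes, zero at the start.
- get_ft_torque(): the same for the moment, N m.
- get_grip_width(): opening from 0.0 (shut) to 1.0 (fully open).
Only numpy, scipy, OpenCV 4.12 (cv2) and the standard library are available. Lean on these libraries where they do the work, as an engineer would, in place of code of your own. Each camera call takes 0.05 s, during which the arm holds its last target.

## Task

Build up the stack on the upright bolt of the polishing spindle: its spacer is already on. Thread the thick flat steel washer (the disc with the hole) over the bolt so that it lies flat on the spacer, then thread the flanged brass bushing on, flange down, so that it sits flat on the washer.

Things in the scene. Friction and masses are not known exactly. Their poses are not given: they have to be found in the camera images.
- arbor: Fixed polishing spindle: a grey square foot 100 x 100 x 20 mm with a round steel boss (60 mm across, 4 mm high) and an upright steel bolt on its centre. The boss's top is 24 mm above the bench; from there the bolt is 20 mm thick for 44 mm and then tapers over 18 mm to a blunt tip 6 mm across, 86 mm above the bench. Origin: on the bolt's axis, at the foot's underside (bench level); z up along the bolt.
- spacer: Steel spacer ring already on the bolt, resting on the boss: 44 mm outside, 30 mm bore, 18 mm high. Its top is 42 mm above the bench. Origin: centre of its underside; z up along its bore.
- washer: Thick flat steel washer lying loose on the bench, to go on first: 56 mm outside, 30 mm bore, 12 mm thick, 0.11 to 0.23 kg. Origin: centre of its underside; z along its bore. A solid steel disc of the same outside size without a hole lies nearby and is not wanted.
- bushing: Brass flanged bushing standing loose on the bench with its flange down, to go on second: flange 52 mm across and 8 mm thick, neck above it 40 mm across, 26 mm high overall, 30 mm bore right through, 0.12 to 0.26 kg. Origin: centre of the flange's underside; z up along its bore, from flange to neck. A round wooden knob blank of the same width, without flange or hole, stands nearby and is not wanted.
There are look-alikes about, which are no part of the job. Leave any blue look-alike of the bushing alone. What is shaped like the spacer but purple is not meant.

How it is judged:
On the way:
1. the washer lies flat on the spacer, threaded on the bolt (horizontal distance between washer and arbor below 0.01 m and z of washer in the frame of arbor below 0.048 m and z of washer in the frame of spacer above 0.012 m and angle between the z axis of washer and the z axis of arbor, either way round below 0.17 rad), for 0.2 s.
At the end, for the whole second after the job is handed in: Spacer, washer, bushing on the bolt in that order from below, each within 10 mm of its axis: spacer within 6 mm of the boss, washer's underside 42 mm and flange's underside 54 mm above the bench, both within 6 mm, level within 10 degrees and at rest, flange down (horizontal distance between each of spacer, washer, bushing and arbor below 0.01 m and z of spacer in the frame of arbor below 0.03 m and z of washer in the frame of arbor between 0.036 and 0.048 m and angle between the z axis of washer and the z axis of arbor, either way round below 0.17 rad and z of bushing in the frame of arbor between 0.048 and 0.06 m and angle between bushing's own z axis and vertical below 0.17 rad and linear speed of each of washer, bushing below 0.03 m/s); the robot touches nothing.
It also fails if it takes over 54 s, if anything falls off the work surface, if the arm or the gripper's body presses on something with over 40 N, if the wrist force passes 120 N, or if a joint passes its speed limit or range.

## Working session

There is one attempt and no reset: what is moved stays moved. The work goes in short steps, each a Python script; the robot and the scene stay as the last script left them, time stands still between calls to the robot, and variables do not carry over. Pictures are saved under pics/ and viewed, and the job is handed in when it is done.

```bash
mkdir -p pics; ls
python3 - <<'E'
from station import *
import cv2
print(get_time())
for n in ["scene","top","wrist"]:
    im=read_camera(n); cv2.imwrite(f"pics/{n}0.png",im[:,:,::-1])
    print(n,camera_info(n))
print(get_tcp_pos(),get_ee_rot(),get_time())
E
```

```text
pics
0.0
scene {'intrinsics': array([[401.27062859,   0.        , 283.98290275],
       [  0.        , 401.27062859, 210.8039025 ],
       [  0.        ,   0.        ,   1.        ]]), 'dist': array([-0.11208716,  0.        ,  0.        ,  0.        ,  0.        ]), 'T': array([[-0.81764203, -0.37193306,  0.43946252,  0.89712098],
       [ 0.57570187, -0.52107008,  0.63012168,  0.48590544],
       [-0.00537231,  0.76821336,  0.64017136,  0.59906965],
       [ 0.        ,  0.        ,  0.        ,  1.        ]])}
top {'intrinsics': array([[522.2653079 ,   0.        , 283.35838077],
       [  0.        , 522.2653079 , 208.03315095],
       [  0.        ,   0.        ,   1.        ]]), 'dist': array([0.06039844, 0.        , 0.        , 0.        , 0.        ]), 'T': array([[ 0.0041361 ,  0.98778158, -0.15578972,  0.35730186],
       [-0.99981311,  0.00702697,  0.01801005, -0.03481237],
       [ 0.01888473,  0.15568611,  0.98762604,  1.14877346],
       [ 0.        ,  0.        ,  0.        ,  1.        ]])}
wrist {'intrinsics': array([[323.50017543,   0.        , 279.63676845],
       [  0.        , 323.50017543, 211.57527446],
       [  0.        ,   0.        ,   1.        ]]), 'dist': array([-0.05732425,  0.        ,  0.        ,  0.        ,  0.        ]), 'tool_from_camera': array([[ 9.99999950e-01,  1.22646021e-04, -2.90685161e-04,
        -5.76982497e-04],
       [ 4.91508778e-05, -9.70660251e-01, -2.40455142e-01,
        -6.47199221e-02],
       [-3.11647398e-04,  2.40455116e-01, -9.70660208e-01,
        -1.62636815e-01],
       [ 0.00000000e+00,  0.00000000e+00,  0.00000000e+00,
         1.00000000e+00]])}
[0.20108037 0.59135627 0.2221326 ] [ 3.13738557e-04  8.13003798e-01  5.82258132e-01 -4.41006202e-04] 0.15
```

View pics/top0.png

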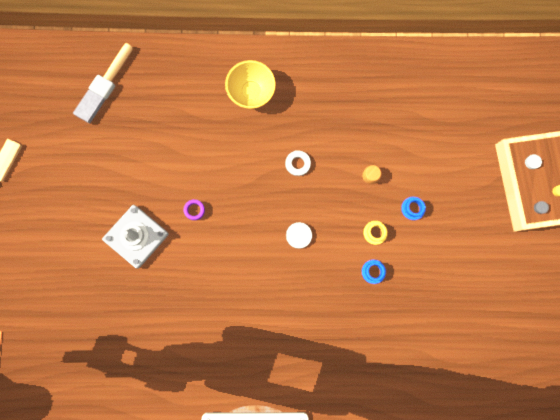

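View pics/scene0.png

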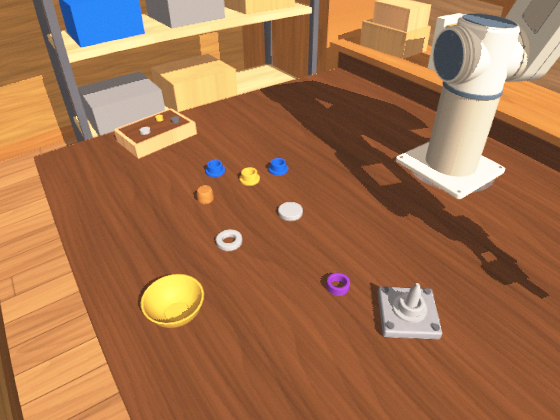

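View pics/wrist0.png

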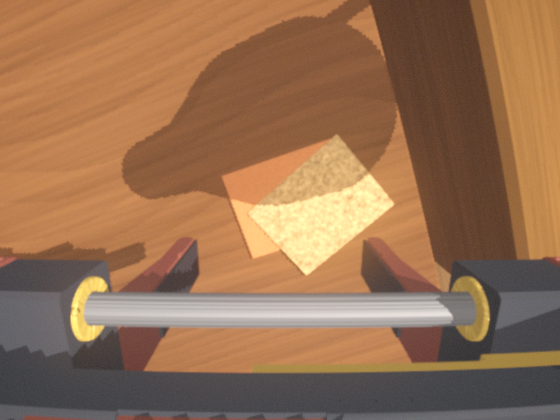

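The top view shows the washer at (298,163), the blank disc at (299,235) and the brass bushing at (375,232), with the blue look-alikes at (413,208) and (374,271). The arbor is at (135,236) and the purple ring at (194,210). The scene view agrees. Next I'll measure positions in both views.

```bash
cat > h.py <<'E'
from station import *
import cv2, numpy as np
from scipy.spatial.transform import Rotation as R
def ray(n,uv,T=None):
    ci=camera_info(n)
    p=cv2.undistortPoints(np.array([[uv]],float),ci["intrinsics"],ci["dist"])[0,0]
    d=np.array([p[0],-p[1],-1.])
    T=ci["T"] if T is None else T
    return T[:3,3],T[:3,:3]@d
def plane(n,uv,z,T=None):
    o,d=ray(n,uv,T); return o+d*(z-o[2])/d[2]
def wristT():
    p=get_tcp_pos(); q=get_ee_rot(); M=np.eye(4); M[:3,:3]=R.from_quat([q[1],q[2],q[3],q[0]]).as_matrix(); M[:3,3]=p
    return M@camera_info("wrist")["tool_from_camera"]
def blobs(m,amin=60):
    m=m.astype(np.uint8); n,l,s,c=cv2.connectedComponentsWithStats(m)
    return [(s[i],c[i],(l==i)) for i in range(1,n) if s[i][4]>amin]
def hullfit(mask):
    c,_=cv2.findContours(mask.astype(np.uint8),cv2.RETR_EXTERNAL,cv2.CHAIN_APPROX_NONE)
    return max(c,key=cv2.contourArea)[:,0,:].astype(float)
def circ(P):
    A=np.c_[2*P[:,:2],np.ones(len(P))]; b=(P[:,:2]**2).sum(1)
    s=np.linalg.lstsq(A,b,rcond=None)[0]; return s[:2],np.sqrt(s[2]+s[:2]@s[:2])
E
python3 - <<'E'
from h import *
for n in ["top","scene"]:
    im=cv2.imread(f"pics/{n}0.png"); hsv=cv2.cvtColor(im,cv2.COLOR_BGR2HSV); H,S,V=cv2.split(hsv)
    for nm,m in [("grey",(S<50)&(V>120)),("yellow",(H>20)&(H<34)&(S>150)&(V>110)),]:
        for s,c,mm in blobs(m):
            if s[4]>6000: continue
            print(n,nm,s,c.round(1),plane(n,c,.012).round(3), [ (a.round(4),round(r,4)) for a,r in [circ(np.array([plane(n,p,.012) for p in hullfit(mm)]))]])
im=cv2.imread("pics/top0.png")[180:290,60:440]; cv2.imwrite("pics/t1.png",cv2.resize(im,None,fx=2.1,fy=2.1,interpolation=2)) 
im=cv2.imread("pics/top0.png")[190:280,90:220]; cv2.imwrite("pics/t2.png",cv2.resize(im,None,fx=6,fy=6,interpolation=2)) 
im=cv2.imread("pics/scene0.png")[260:350,320:450]; cv2.imwrite("pics/t3.png",cv2.resize(im,None,fx=6,fy=6,interpolation=2))
E
```

```text
top grey [ 73  44  55  78 993] [96.3 92.8] [0.795 0.365 0.012] [(array([0.819, 0.356]), np.float64(0.0612))]
top grey [504 135  39  40 173] [516.5 146.1] [ 0.681 -0.577  0.012] [(array([ 0.6591, -0.5975]), np.float64(0.0469))]
top grey [  0 140  18  40 339] [  6.3 155.6] [0.648 0.549 0.012] [(array([0.6411, 0.5467]), np.float64(0.0284))]
top grey [286 151  25  24 365] [297.7 162.7] [ 0.639 -0.087  0.012] [(array([ 0.6396, -0.0871]), np.float64(0.0271))]
top grey [525 155  17  14 183] [533.  161.5] [ 0.645 -0.611  0.012] [(array([ 0.6455, -0.6104]), np.float64(0.0161))]
top grey [512 176  48  52 297] [528.  210.9] [ 0.534 -0.592  0.012] [(array([ 0.5603, -0.6179]), np.float64(0.0578))]
top grey [535 202  13  11 123] [541.1 207.2] [ 0.543 -0.621  0.012] [(array([ 0.5425, -0.6209]), np.float64(0.0127))]
top grey [ 102  205   66   63 2207] [134.8 236.2] [0.473 0.266 0.012] [(array([0.4732, 0.2654]), np.float64(0.0574))]
top grey [286 223  26  25 518] [298.6 235. ] [ 0.477 -0.089  0.012] [(array([ 0.4773, -0.0891]), np.float64(0.0272))]
top grey [202 413 106   7 729] [254.4 416. ] [0.104 
[... 695 characters left out ...]
8  66] [144.6 130.3] [ 0.621 -0.661  0.012] [(array([ 0.6211, -0.6614]), np.float64(0.0202))]
scene grey [278 202  25  19 364] [290.  210.7] [ 0.483 -0.084  0.012] [(array([ 0.4823, -0.0849]), np.float64(0.0298))]
scene grey [216 230  26  21 381] [228.7 239.8] [ 0.644 -0.082  0.012] [(array([ 0.6438, -0.0824]), np.float64(0.0293))]
scene grey [ 380  283   62   56 2514] [410.5 314.2] [0.476 0.272 0.012] [(array([0.4737, 0.2692]), np.float64(0.0554))]
scene yellow [240 168  20  17 229] [249.8 176.3] [ 0.486 -0.255  0.012] [(array([ 0.4845, -0.2577]), np.float64(0.03))]
scene yellow [ 141  274   62   51 1556] [171.7 298.7] [ 0.807 -0.006  0.012] [(array([ 0.8053, -0.007 ]), np.float64(0.0566))]
```

View pics/t2.png

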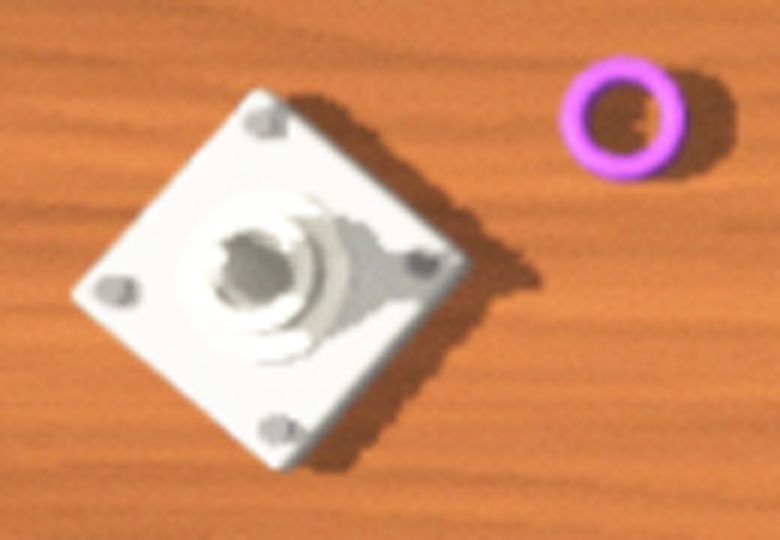

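View pics/t3.png

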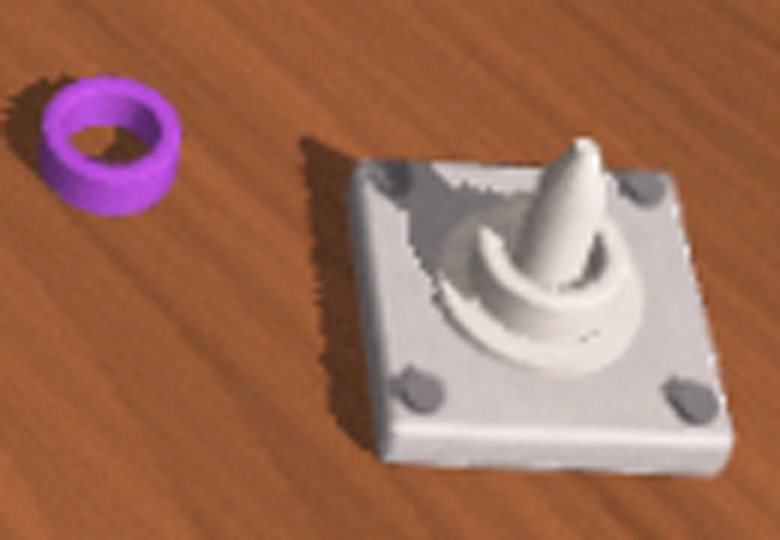

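```bash
cat >> h.py <<'E'
Q=[0,.70710678,.70710678,0]
def snap(name):
    T=wristT(); im=read_camera("wrist"); np.save(f"pics/{name}.npy",T); cv2.imwrite(f"pics/{name}.png",im[:,:,::-1]); return T,im
E
python3 - <<'E'
from h import *
c=[plane("top",(u/6+90,v/6+190),.02) for u,v in [(262,88),(470,262),(280,470),(73,293)]]
print("foot",np.round(c,4),np.mean(c,0)); 
print("tip scene",plane("scene",(583/6+320,145/6+260),.086))
print("bush top",plane("top",(375,232),.026))
move_pose([.475,.268,.2],Q); print(get_time()); snap("w_arb")
print(get_joint_pos(),get_tcp_pos(),get_ee_rot())
E
```

```text
foot [[0.5404 0.2692 0.02  ]
 [0.4776 0.1924 0.02  ]
 [0.4033 0.2561 0.02  ]
 [0.4659 0.3319 0.02  ]] [0.47183049 0.26239268 0.02      ]
tip scene [0.47461258 0.26432922 0.086     ]
bush top [ 0.48331498 -0.25385451  0.026     ]
1.7167
[ 4.93299126e-01  3.36057410e-01  1.82501693e+00  1.81938778e-04
  9.80256688e-01 -1.07849388e+00] [0.4747929  0.26882846 0.20008002] [-3.46260656e-05  7.06790132e-01  7.07423273e-01  1.47049840e-04]
```

View pics/w_arb.png

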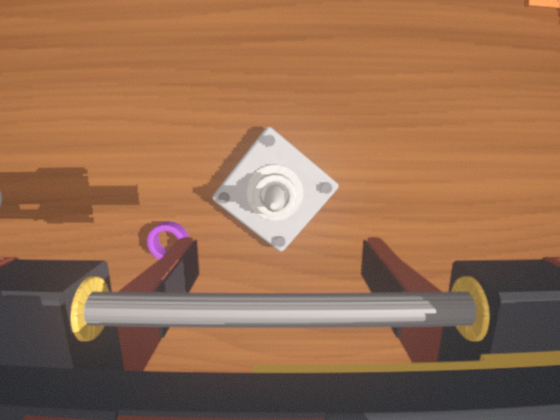

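Run:
```python
from h import *
im=cv2.imread("pics/w_arb.png"); T=np.load("pics/w_arb.npy")
H,S,V=cv2.split(cv2.cvtColor(im,cv2.COLOR_BGR2HSV))
m=((S<60)&(V>90)).astype(np.uint8); m[260:]=0; m=cv2.morphologyEx(m,cv2.MORPH_CLOSE,np.ones((5,5)))
b=max([b for b in blobs(m) if 180<b[1][0]<370],key=lambda b:b[0][4]); P=hullfit(b[2])
W=np.array([plane("wrist",p,.02,T)[:2] for p in P]); r=cv2.minAreaRect((W*1000).astype(np.float32)); print(b[0],r)
c=im[120:260,205:345]; cv2.imwrite("pics/arbz.png",cv2.resize(c,None,fx=4,fy=4,interpolation=2))
```

```text
[ 212  127  127  124 8436] ((472.6351013183594, 262.78753662109375), (99.60012817382812, 99.97860717773438), 50.60200881958008)
```

View pics/arbz.png

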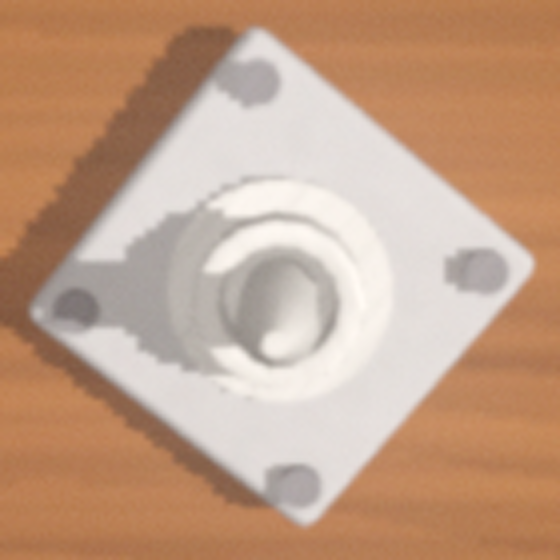

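Run:
```python
from h import *
move_pose([.62,-.085,.14],Q); print(get_time()); snap("w_wash"); print(get_tcp_pos())
```

```text
3.2083
[ 0.62006899 -0.08367219  0.14028273]
```

View pics/w_wash.png

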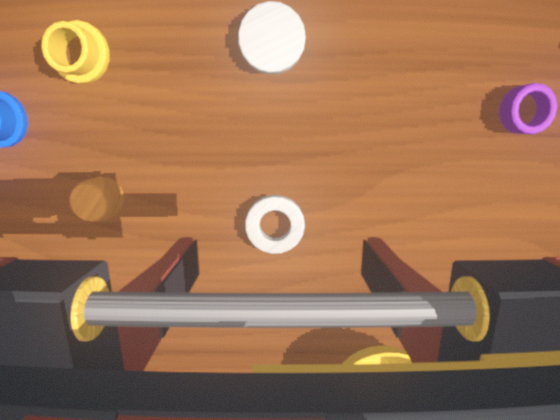

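The wrist view puts the foot centre at (0.4726, 0.2628) and its size comes out at 99.6×100 mm, which matches. The washer is at about (275,225) and its hole is visible. Now I'll fit it and grasp.

Run:
```python
from h import *
T=np.load("pics/w_arb.npy"); print("tip",plane("wrist",(274.5,205),.086,T))
im=cv2.imread("pics/w_wash.png"); T=np.load("pics/w_wash.npy")
H,S,V=cv2.split(cv2.cvtColor(im,cv2.COLOR_BGR2HSV))
m=(S<70)&(V>120); m[258:]=0
b=[b for b in blobs(m) if 230<b[1][0]<320 and b[1][1]>150][0]; P=hullfit(b[2])
c,r=circ(np.array([plane("wrist",p,.012,T) for p in P])); print("washer",c,r,b[0])
inner=(b[2]==0); inn=[q for q in blobs(inner,100) if q[0][4]<5000]
if inn:print("bore",circ(np.array([plane("wrist",p,.012,T) for p in hullfit(inn[0][2])])))
assert abs(r-.028)<.002
movel([c[0],c[1],.05],v=.2); movel([c[0],c[1],.0035],v=.08,until_force=8)
print(get_tcp_pos()); command_gripper(0.3); print(get_grip_width()*.088,get_time())
movel([c[0],c[1],.15],v=.2); print(get_grip_width()*.088,get_time(),get_ft_force(),get_tcp_pos()); snap("w_held")
```

```text
tip [0.47258672 0.26358822 0.086     ]
washer [ 0.63988046 -0.08922393] 0.028066577435222693 [ 245  195   60   59 2182]
bore (array([ 0.63915175, -0.08911185]), np.float64(0.012938698874676767))
[ 0.63990907 -0.08925551  0.00329889]
0.05544337166254943 5.225
0.05544436480210641 6.1083 [-0.63398348 -0.34371625 -1.84130319] [ 0.63893698 -0.08907205  0.14882999]
```

View pics/w_held.png

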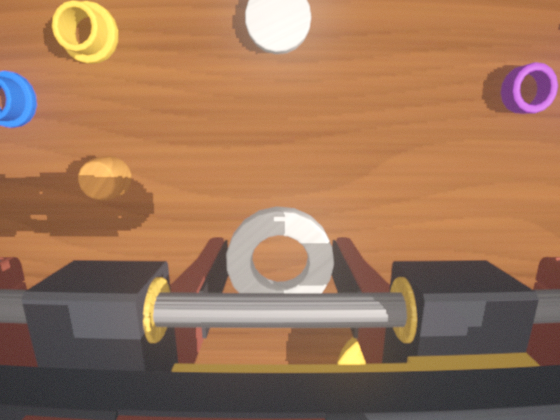

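The washer is held at 55.4 mm and its bore is visible at about (280,258). I'll measure its offset in the hand, then place it.

Run:
```python
from h import *
im=cv2.imread("pics/w_held.png"); T=np.load("pics/w_held.npy"); t=get_tcp_pos()
H,S,V=cv2.split(cv2.cvtColor(im,cv2.COLOR_BGR2HSV))
m=((H<25)&(S>90)); m[:225]=0; m[288:]=0; m[:,:245]=0; m[:,315:]=0
b=max(blobs(m),key=lambda b:b[0][4]); print(b[0])
P=hullfit(b[2]); P=P[(P[:,1]<265)]
c,r=circ(np.array([plane("wrist",p,t[2]+.0087,T) for p in P])); print("bore held",c,r,"offset",c-t[:2])
m=(S<60)&(V>100); m[:200]=0; m[262:]=0; m[:,:225]=0; m[:,335:]=0
P=hullfit(max(blobs(m),key=lambda b:b[0][4])[2]); P=P[P[:,1]<245]; P=P[(P[:,0]>232)&(P[:,0]<328)]
c,r=circ(np.array([plane("wrist",p,t[2]+.0087,T) for p in P])); print("outer held",c,r,"offset",c-t[:2])
```

```text
[ 253  236   54   45 1908]
bore held [ 0.6383796  -0.08984315] 0.013687754322721958 offset [-0.00031507 -0.00077966]
outer held [ 0.62137918 -0.08942053] 0.014576230722016931 offset [-0.0173155  -0.00035703]
```

Run:
```python
from h import *
x,y=.4729,.2634
move_pose([x,y,.15],Q); wait(.2); print(get_time(),get_tcp_pos(),get_ft_force())
print(movel([x,y,.06],v=.08,until_force=10),get_tcp_pos())
print(movel([x,y,.0445],v=.03,until_force=6),get_tcp_pos(),get_ft_force(),get_time())
im=read_camera("scene"); cv2.imwrite("pics/s1.png",cv2.resize(im[240:350,320:460,::-1],None,fx=5,fy=5))
```

```text
7.8083 [0.47354596 0.26267745 0.14995153] [ 0.19679258 -0.74456735 -1.8900702 ]
False [0.47325866 0.2636036  0.06048998]
True [0.47283252 0.26331748 0.0455827 ] [-0.22283197  0.46097779  5.23065858] 9.575
```

View pics/s1.png

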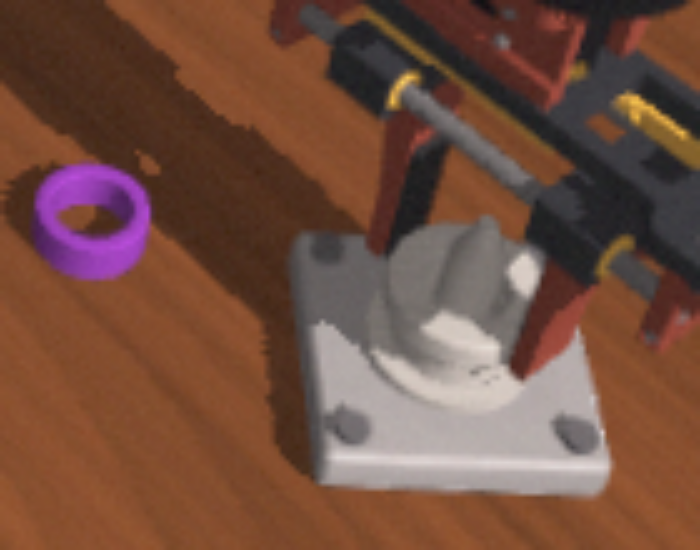

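Contact came at TCP z = 0.0456, exactly the expected height. The picture shows the bolt through the washer, which rests on the spacer. I'll release, retreat and look at the bushing.

Run:
```python
from h import *
x,y=.4729,.2634
command_gripper(0.95); wait(.1)
movel([x,y,.2],v=.2); wait(.1); snap("w_placed")
print(get_time())
move_pose([.475,-.254,.14],Q); wait(.1); snap("w_bush"); print(get_time(),get_tcp_pos(),get_joint_pos())
a=cv2.imread("pics/w_placed.png")[120:260,205:345]
b=cv2.imread("pics/w_bush.png")
cv2.imwrite("pics/c1.png",cv2.resize(a,None,fx=4,fy=4))
```

```text
11.4333
13.4667 [ 0.47543686 -0.25327661  0.14011124] [-5.11618536e-01  4.12406215e-01  1.88009341e+00  1.00597403e-04
  8.48907948e-01 -2.08378574e+00]
```

View pics/c1.png

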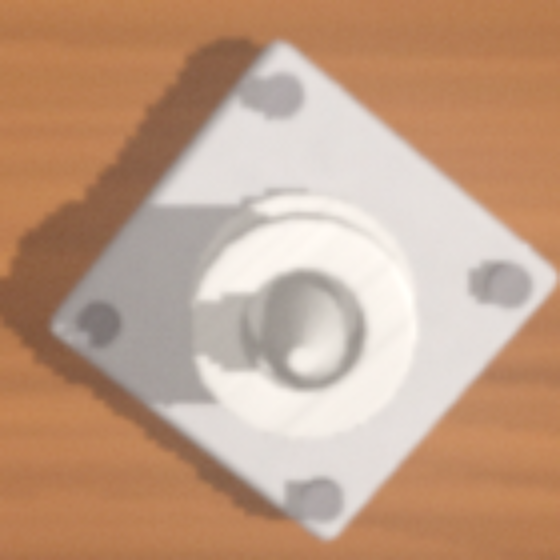

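View pics/w_bush.png

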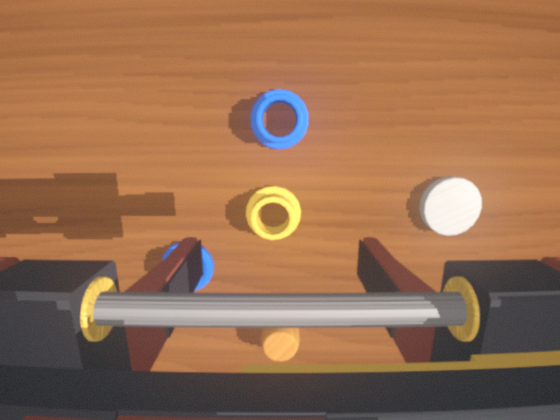

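The washer lies flat and centred on the spacer. The bushing is at (274,213) with the blue bushings at (280,118) and (188,265), so I'll narrow the jaws before descending.

Run:
```python
from h import *
im=cv2.imread("pics/w_bush.png"); T=np.load("pics/w_bush.npy")
H,S,V=cv2.split(cv2.cvtColor(im,cv2.COLOR_BGR2HSV))
Y=(H>20)&(H<36)&(S>100)&(V>80); Y[:170]=0; Y[255:]=0; Y[:,:230]=0; Y[:,320:]=0
b=max(blobs(Y),key=lambda b:b[0][4]); P=hullfit(b[2])
c,r=circ(np.array([plane("wrist",p,.008,T) for p in P])); print("flange",c,r,b[0])
inn=[q for q in blobs(b[2]==0,50) if q[0][4]<5000]
for q in inn: print("bore?",q[0],circ(np.array([plane("wrist",p,.026,T) for p in hullfit(q[2])])))
m=(H>100)&(H<125)&(S>120); m[300:]=0
for q in blobs(m): print("blue",q[0],plane("wrist",q[1],.01,T))
assert abs(r-.026)<.002
command_gripper(.72)
movel([c[0],c[1],.06],v=.15); wait(.1); snap("w_b2"); print(get_tcp_pos(),get_time())
```

```text
flange [ 0.48499026 -0.2598372 ] 0.025230798593766805 [ 246  186   55   54 1558]
bore? [258 203  31  31 692] (array([ 0.48408169, -0.25932726]), np.float64(0.013139730538794645))
blue [ 251   90   57   59 1683] [ 0.3991738 -0.254603   0.01     ]
blue [195 247  18  42 359] [ 0.54036107 -0.32675577  0.01      ]
[ 0.48557733 -0.26017074  0.06105807] 14.8417
```

View pics/w_b2.png

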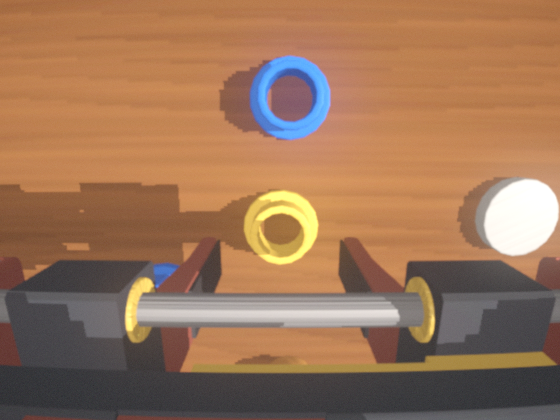

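Run:
```python
from h import *
x,y=.4847,-.2597
print(movel([x,y,.0105],v=.07,until_force=8),get_tcp_pos())
command_gripper(.2); w=get_grip_width()*.088; print(w,get_tcp_pos(),get_time())
if abs(w-.04)<.003:
    movel([x,y,.16],v=.2); wait(.1); print(get_grip_width()*.088,get_tcp_pos(),get_ft_force(),get_time()); snap("w_held2")
```

```text
False [ 0.48481258 -0.25977786  0.01049641]
0.03877871591322155 [ 0.4848789  -0.25976218  0.0107975 ] 16.2083
0.039101852623464294 [ 0.4837267  -0.25915424  0.1584521 ] [-0.34670697  0.00335733 -2.6153747 ] 17.2083
```

View pics/w_held2.png

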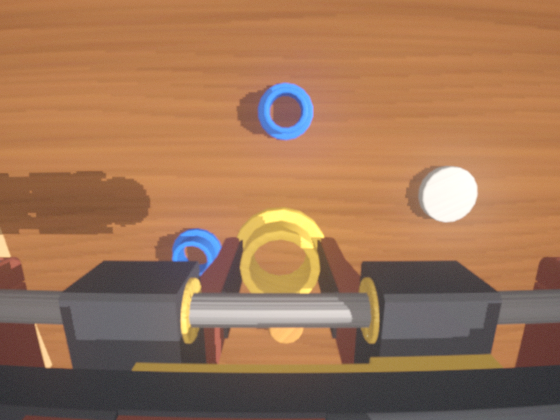

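The bushing is held upright by its neck at 39 mm. Before placing it I'll check the offset of its bore in the hand.

Run:
```python
from h import *
im=cv2.imread("pics/w_held2.png"); T=np.load("pics/w_held2.npy"); t=get_tcp_pos()
H,S,V=cv2.split(cv2.cvtColor(im,cv2.COLOR_BGR2HSV))
Y=((H>18)&(H<36)&(S>100)&(V>90)); Y[:200]=0; Y[268:]=0; Y[:,:225]=0; Y[:,330:]=0
# flange outer arc (upper edge per column), flange top plane
P=np.array([[u,np.argmax(Y[:,u])] for u in range(240,324) if Y[:,u].any()],float)
c,r=circ(np.array([plane("wrist",p,t[2]-.0027,T) for p in P])); print("flange",c-t[:2],r)
cv2.imwrite("pics/c2.png",cv2.resize(im[195:300,220:345],None,fx=5,fy=5))
```

```text
flange [-0.00127402 -0.00022792] 0.025068905136680145
```

View pics/c2.png

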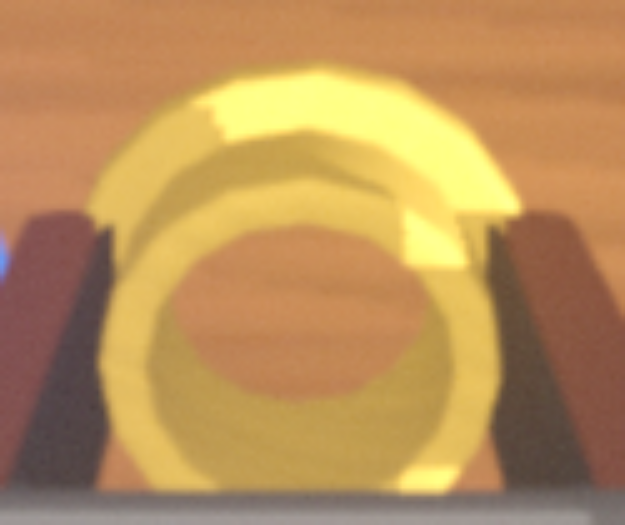

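Run:
```python
from h import *
x,y=.4734,.2634
move_pose([x,y,.16],Q); wait(.2); print(get_time(),get_tcp_pos(),get_ft_force())
print(movel([x,y,.08],v=.08,until_force=10),get_tcp_pos())
print(movel([x,y,.0635],v=.03,until_force=6),get_tcp_pos(),get_ft_force(),get_time())
im=read_camera("scene"); cv2.imwrite("pics/s2.png",cv2.resize(im[240:350,320:460,::-1],None,fx=5,fy=5))
```

```text
19.35 [0.47376303 0.26271951 0.15998871] [-0.24352145  0.4551208  -2.45553735]
False [0.47380596 0.26359647 0.08046358]
True [0.47325041 0.26333293 0.06475886] [-0.30501341 -0.66042514  5.78635489] 21.0167
```

View pics/s2.png

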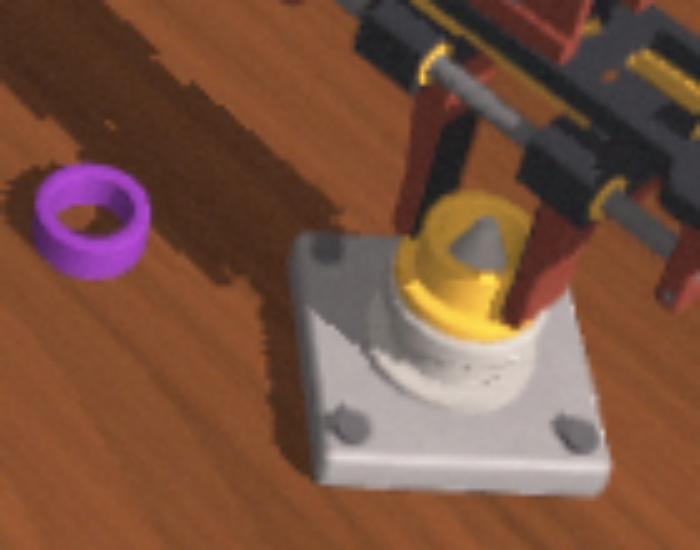

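Contact came at 0.0648 against 0.0647 expected, and the bushing is on the washer. I'll release and check.

Run:
```python
from h import *
x,y=.4734,.2634
command_gripper(0.9); wait(.1)
movel([x,y,.22],v=.2); wait(.2); T,im=snap("w_fin"); print(get_tcp_pos(),get_ft_force(),get_time())
H,S,V=cv2.split(cv2.cvtColor(im,cv2.COLOR_RGB2HSV))
Y=(H>18)&(H<36)&(S>100)&(V>90); Y[:140]=0; Y[250:]=0; Y[:,:200]=0; Y[:,350:]=0
b=max(blobs(Y),key=lambda b:b[0][4]); print(circ(np.array([plane("wrist",p,.062,T) for p in hullfit(b[2])])))
s=read_camera("scene")
a=cv2.resize(im[120:260,205:345,::-1],(560,560)); cv2.imwrite("pics/f1.png",a)
cv2.imwrite("pics/f2.png",cv2.resize(s[240:350,320:460,::-1],None,fx=5,fy=5))
```

```text
[0.47292171 0.26314247 0.21889455] [ 0.47830413 -0.72978087  0.09872764] 23.1167
(array([0.47334993, 0.26230126]), np.float64(0.024589397201180453))
```

View pics/f1.png

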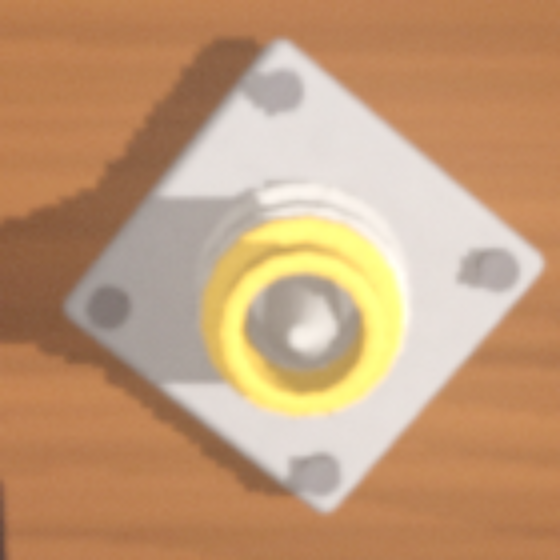

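View pics/f2.png

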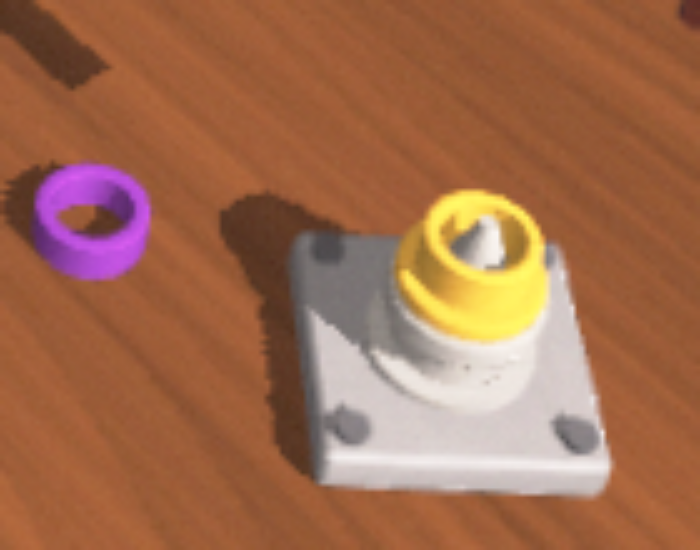

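The stack is level and centred within about 1 mm, and the gripper is clear.

```bash
python3 -c "
from station import *
job_done(); wait(1.2); print(get_time())"
```

```text
the job is handed in; nothing more can be done
the job is handed in; nothing more can be done
```

The washer and then the brass bushing, flange down, are on the bolt above the spacer. I handed the job in at about 23 s of the 54 s allowed.

- **Seating heights:** both parts touched down within about 0.1 mm of where they should. The TCP was at 45.6 mm for the washer and 64.8 mm for the bushing (about 64.7 expected).
- **Final position:** the last wrist picture put the bushing about 1 mm from the bolt axis. The circle fitted to its flange came out slightly small, at 24.6 mm radius against 26.
- **Final pictures:** the wrist and scene views show the stack level, with the bolt through both bores and the gripper clear. The look-alikes were not touched.
- **Failed check:** a fit to the washer's outer edge while it was held was no good, because part of the edge was hidden. I used the bore fit instead, and it showed the washer centred in the jaws to within 1 mm.

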